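# Fit the replacement knob on the board tester

## Task

Fold both flaps of the small carton outward until they stand past upright, and leave them open. Then lift the black knob out of the carton, turn it so that the flat in its bore matches the flat of the D-shaft on the tester, and push it fully onto the shaft and on down against the shaft's spring as far as it goes. Finish with the gripper still holding the knob pressed down there, and leave the cup, the tape roll and the boards where they stand.

Things in the scene. Friction and masses are not known exactly. Their poses are not given: they have to be found in the camera images.
- carton: Small open cardboard carton fixed to the bench: 130 (x) x 150 (y) x 55 mm tall outside, walls and floor 3 mm. Origin: centre of the underside, z up. A flap is hinged at the rim of each y side (y = +75, -75 mm); two more hang folded down outside the x sides (to 78 mm from the centre). It stands left or right; the tester has the other place.
- flap_left (a joint): Hinge of the flap on the carton's +y side, rad: 0 level over the opening, 1.57 upright, more = folded outward, stop 2.8. Hinge line y = +75, z = 55 mm in the carton's frame, along x. Flap 126 long, 50 from hinge to edge, 3 mm thick. Starts ajar at 0.6 to 1.0; friction (0.02 N m) keeps it where left. Carry its free edge up and outward along its arc: level pushing low down can jam on it.
- flap_right (a joint): The same for the flap on the carton's -y side: hinge line y = -75, z = 55 mm in the carton's frame. The free edges start 28 to 42 mm above the rim, with at least 67 mm between the two.
- knob_center (a point): Loose black knob, 36 mm tall, about 60 g, upright on the carton's floor; point on its axis, 18 mm above the underside; z up, x to its pointed nose (white line on top). Round skirt below, 40 mm wide, 8 thick. Above that a bar grip 20 mm wide (y), straight from 22 mm behind the axis to 20 before it, then tapering to the nose tip at 30. Grip the bar across its width, above the skirt.
- knob_bore (a point): Middle of the bore's mouth in the knob's underside (18 mm below knob_center, same axes). The bore is blind, 18 mm deep, D-shaped: 13 mm in diameter, its flat 3.5 mm from the axis on the nose side (+x).
- shaft_top (a point): Centre of the upper end of the tester's upright brass D-shaft: 12 mm in diameter, a flat along its length 3 mm from the axis on this point's +x side, z up, end chamfered 1.5 mm. At rest it ends 30 mm above the panel (90 above the bench); a nut 20 mm wide, 4 high is at its foot. Turns with 0.12 N m drag. With the knob fully on, its centre is at this point, nose along +x.
- shaft (a joint): How far the D-shaft is pressed down into the tester (m): 0 at rest, stop at 0.006. Spring: 3 N to start, 8 N at the stop; it pushes the shaft and the knob back up when released.
- tester: Grey metal board tester fixed to the bench, 180 (x) x 160 (y) x 60 mm tall, flat aluminium top panel with a dark display and, 20 mm from the middle towards -x, the D-shaft inside a dark dial disc. Origin: centre of the underside, z up.
- cup_center (a point): Bystander: paper coffee cup with a black lid, 82 mm wide, 117 mm tall; point half-way up its axis.
- tape_center (a point): Bystander: roll of tan tape lying flat, 90 mm across, 24 mm tall; point at its centre.
- boards_center (a point): Bystander: green panel of circuit boards, 110 x 150 x 12 mm, lying flat; point at its centre.

How it is judged (in metres and radians):
On the way, in this order (a step that is already met when the one before it is completed fails the run):
1. both carton flaps are folded past upright, with the knob still in the carton (value of joint each of flap_left, flap_right above 1.6 rad and z of knob_center in the frame of carton below 0.05 m), for 0.2 s.
2. the knob is lifted out of the carton (z of knob_center in the frame of carton above 0.08 m), for 0.1 s.
At the end, for the whole second after the job is handed in: Knob fully on the D-shaft (centre within 2.5 mm of the shaft end sideways and not over 2.5 mm above it, nose along the flat within 0.25 rad, upright within 0.12 rad), fingers on it with over 3 N, shaft pressed in by over 4 of its 6 mm, both flaps still open (over 1.5 rad) (z of knob_center in the frame of shaft_top below 0.0025 m and horizontal distance between knob_center and shaft_top below 0.0025 m and angle between the x axis of knob_center and the x axis of shaft_top, either way round below 0.25 rad and angle between knob_center's own z axis and vertical below 0.12 rad and value of joint shaft above 0.004 m and contact force between the fingers and knob above 3 N and value of joint each of flap_left, flap_right above 1.5 rad); the arm keeps its last pose, push and grip.
It fails at once if the cup is displaced by more than 30 mm (distance of cup_center from where it was at the start of the episode above 0.03 m).
It fails at once if the tape roll is displaced by more than 30 mm (distance of tape_center from where it was at the start of the episode above 0.03 m).
It fails at once if the panel of boards is displaced by more than 30 mm (distance of boards_center from where it was at the start of the episode above 0.03 m).
It also fails if it takes over 70 s, if anything falls off the work surface, if the arm or the gripper's body presses on something with over 40 N, if the wrist force passes 120 N, or if a joint passes its speed limit or range.

## Robot

A 6-joint arm with a two-finger parallel gripper is mounted at the origin on the work surface. World frame = base frame: x ahead of the robot, y to its left, z up, the work surface at z = 0. Lengths are in mm, angles in rad, forces in N, time in s.
With the tool pointing down it reaches from about 275 to 875 mm from the base axis. Payload 12.5 kg.
Tool frame: the origin (TCP) lies where the fingers leave the gripper's body, on its centre line; the fingertips stand 73 mm ahead of it and the grasp point (between the pads) lies 54 mm ahead of it; z points along the fingers, x is the direction in which the jaws open and shut, and the axes are right-handed (so a half turn about z gives the same grasp; the last joint's range is limited). The gripper opens to 85 mm and grips with 20 to 120 N. Pads are 22 mm wide; open, the fingers measure 114 mm over their backs; the gripper's body (76 mm by 85 mm) begins 54 mm behind the grasp point. The pads swing forward as they close: fully open they stand 13 mm farther back than shut.
Start: joints at [1.113, 0.351, 1.652, -0, 1.139, -0.085], TCP at [200.292, 512.219, 303.89] pointing down, gripper open.
Joint ranges: [-2.75, 2.75], [-0.79, 2.1], [0.01, 2.65], [-1.57, 4.71], [0.07, 3.14], [-2.87, 2.87]. Speed limits (rad/s): [2.22, 2.22, 2.79, 3.14, 3.14, 3.14].

## Interface

Orientations are given as a rotation vector (axis times angle).
In Python, from rig import arm, imaging gives the robot as it stands.
- The arm moves only by the tool step_arm, never from a script. Its argument "plan" is a list of rows, each a list of 3 entries, a list of its own where there are three numbers: the gripper command: -1 is shut, 1 is fully open, values between are in proportion, then the shift along the tool's x, y, z scaled (see below), then the turn about the tool's z scaled (see below). A call has 1 to 8 rows; each row is the pose to reach, as a shift and turn from the pose commanded when the call began, along the tool's axes at that moment; what a row does not reach only later rows make up. The controller multiplies each number of a shift by 200 mm and each number of a turn by 120 degrees. A row lasts 1/10 s, in which the tool goes at most 50 mm and 8.59 degrees, less where a joint would pass 70% of its speed; a pose out of reach is approached as far as the arm can. A call with a number of a shift or a turn outside -1 to 1 is refused whole. A call with a gripper value outside its range is refused whole. The fingers move at their own pace and stop on an object; "squeeze" is the grip in N (left out, the last holds). Time passes only in rows, so rows that repeat a pose let the fingers close. It gives the time, the measured TCP pose, the force and the opening at its end, in the units of the state.
- arm.sense(): the state, without advancing time (a new reading comes with each control period).
- imaging.capture(name): name is "scene" or "top" or "wrist"; returns the picture (480x640x3 uint8, red, green, blue); there is no depth.
- imaging.get_calibration(name): a dict with "K" (3x3 intrinsics, pixels), "D" ([k1, k2, p1, p2, k3] as OpenCV has them; the pictures are not rectified), "world_to_cam" (4x4, takes a point from world to camera coordinates). Camera axes: x right, y up, looking along -z (the intrinsics and any distortion apply to the point x, -y, -z); pixel columns grow to the right and rows downward; lengths in mm; the calibration is good to about 2 mm. A picture is of the moment at which its call begins: read the wrist's pose just before it. get_calibration takes no time and is no camera call; for the wrist camera it gives the pose at the moment of the call.
- arm.job_done(): hands the job in, once; it reports no verdict.
The state is a dict: "time": time; "joint_pos": joint angles; "dq": joint speeds; "joint_efforts": joint torques, N m; "tool_pos": TCP position; "orientation": TCP orientation; "contact_force": force on the tool from outside, world axes, zero at the start; "ft_torque": the same for the moment, N m; "gripper_width": finger opening in mm.
Only numpy, scipy, OpenCV 4.12 (cv2) and the standard library are available. Lean on these libraries where they do the work, as an engineer would, in place of code of your own. Each camera call takes 0.05 s, during which the arm holds its last target. There are 200 camera calls.

## Working session

There is one attempt and no reset: what is moved stays moved. The work goes in short steps, Python scripts to look and compute and a tool call to move; the robot and the scene stay as the last step left them, time stands still between calls to the robot, and variables do not carry over. Pictures are saved under pics/ and viewed, about 8 in all and at most 12, crops included, and the job is handed in when it is done.

Besides the shell and the picture viewer there is one more tool, called after "Emit:" as name([rows], argument=value, ...), one row to a line, values as JSON. step_arm: Moves the arm, as the interface text tells. Shifts and turns lie within -1 to 1; 1 stands for 200 mm of shift or 120 degrees of turn. Its arguments: {"type":"object","properties":{"plan":{"type":"array"},"squeeze":{"type":"number"}},"required":["plan"]}

```bash
mkdir -p pics; ls
python3 - <<'E'
from rig import arm, imaging
import cv2, numpy as np
print(arm.sense())
for n in ("top","scene"):
    im=imaging.capture(n); cv2.imwrite(f"pics/{n}0.png",im[:,:,::-1])
    c=imaging.get_calibration(n); print(n,{k:np.round(v,3).tolist() for k,v in c.items()})
E
```

```text
pics
{'time': 0.0, 'joint_pos': array([ 1.11341638e+00,  3.51203001e-01,  1.65242469e+00, -6.79326003e-08,
        1.13908675e+00, -8.46240426e-02]), 'dq': array([ 0.00028206, -0.00043392,  0.00184128,  0.00027609,  0.00028903,
       -0.00193911]), 'joint_efforts': array([ 1.02132801e-04, -5.06115925e+01, -2.91402930e+01, -1.11016329e-04,
        4.56427806e-03,  1.81040974e-05]), 'tool_pos': array([200.18064422, 512.01348667, 303.37634819]), 'orientation': array([ 2.59414887e+00,  1.77102393e+00, -1.53374237e-03]), 'contact_force': array([-1.02537825, -0.2932309 , -0.67975496]), 'ft_torque': array([ 0.02303265,  0.08636052, -0.01484236]), 'gripper_width': 85.13072420809824}
top {'K': [[495.097, 0.0, 311.249], [0.0, 495.097, 243.444], [0.0, 0.0, 1.0]], 'D': [-0.035, 0.0, 0.0, 0.0, 0.0], 'world_to_cam': [[0.025, -1.0, -0.003, -13.196], [0.976, 0.024, 0.216, -617.631], [-0.216, -0.008, 0.976, -1065.381], [0.0, 0.0, 0.0, 1.0]]}
scene {'K': [[517.591, 0.0, 305.079], [0.0, 517.591, 240.322], [0.0, 0.0, 1.0]], 'D': [0.005, 0.0, 0.0, 0.0, 0.0], 'world_to_cam': [[-0.745, 0.667, 0.002, 438.401], [-0.527, -0.59, 0.612, 293.028], [0.409, 0.455, 0.791, -1482.41], [0.0, 0.0, 0.0, 1.0]]}
```

View pics/top0.png

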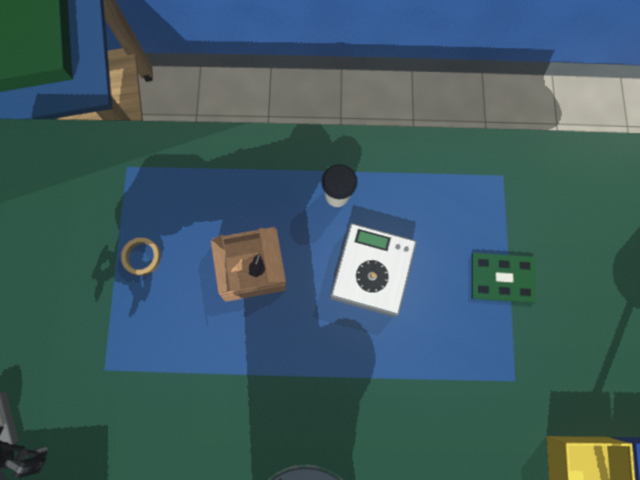

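View pics/scene0.png

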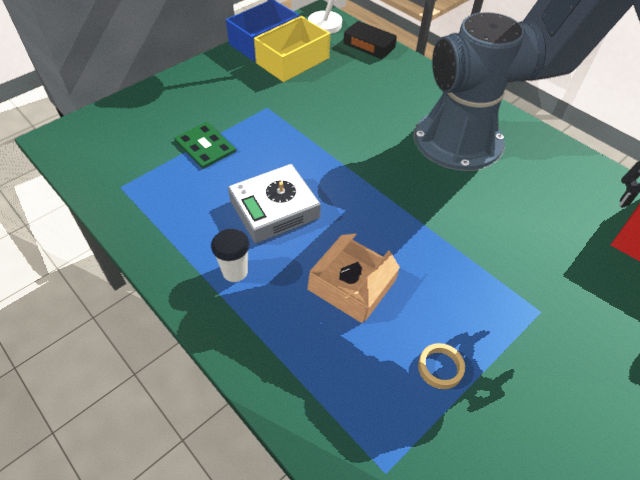

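The top view shows the carton at about (248,265) with the knob in it at (257,266), and the tester at (373,270) with its shaft at (372,276). The cup is at (339,182), the tape at (140,256) and the boards at (503,277). I'll zoom in on the carton and tester.

```bash
cat > h.py <<'E'
from rig import arm, imaging
import cv2, numpy as np
def ray(n,uv,c=None):
    c=c or imaging.get_calibration(n)
    p=cv2.undistortPoints(np.array([[uv]],float),np.array(c["K"]),np.array(c["D"]))[0,0]
    T=np.array(c["world_to_cam"]);R=T[:3,:3];o=-R.T@T[:3,3]
    return o,R.T@np.array([p[0],-p[1],-1.])
def onz(n,uv,z,c=None):
    o,d=ray(n,uv,c); return o+d*(z-o[2])/d[2]
def tri(n1,uv1,n2,uv2,c1=None,c2=None):
    a,d=ray(n1,uv1,c1);b,e=ray(n2,uv2,c2)
    s=np.linalg.lstsq(np.c_[d,-e],b-a,rcond=None)[0]
    p,q=a+d*s[0],b+e*s[1]; return (p+q)/2,np.linalg.norm(p-q)
def proj(n,P,c=None):
    c=c or imaging.get_calibration(n);T=np.array(c["world_to_cam"])
    X=np.atleast_2d(P)@T[:3,:3].T+T[:3,3];X=X*[1,-1,-1]
    return cv2.projectPoints(X,np.zeros(3),np.zeros(3),np.array(c["K"]),np.array(c["D"]))[0][:,0]
def crop(im,x0,y0,x1,y1,s):
    return cv2.resize(im[y0:y1,x0:x1,::-1],None,fx=s,fy=s,interpolation=cv2.INTER_CUBIC)
E
python3 - <<'E'
from h import *
t=cv2.imread("pics/top0.png");s=cv2.imread("pics/scene0.png")
a=crop(t[:,:,::-1],205,220,425,320,3.6); b=crop(s[:,:,::-1],220,155,410,325,3.6)[:, :]
a=a*1.0;a=np.clip(a*1.6,0,255)
b=cv2.resize(s[225:325,300:410],None,fx=3.6,fy=3.6,interpolation=2)
b2=cv2.resize(s[160:245,225:325],None,fx=3.6,fy=3.6,interpolation=2)
W=np.zeros((a.shape[0]+0,800,3),np.uint8);W[:, :a.shape[1]]=a
H=np.zeros((240,800,3),np.uint8)
b=cv2.resize(s[230:325,300:410],None,fx=2.5,fy=2.5,interpolation=2)
b2=cv2.resize(s[160:245,225:325],None,fx=2.5,fy=2.5,interpolation=2)
H[:b.shape[0]][:240,:275]=b[:240];H[:212,300:550]=b2
cv2.imwrite("pics/z0.png",np.vstack([W,H]))
E
```

```text
(no output)
```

View pics/z0.png

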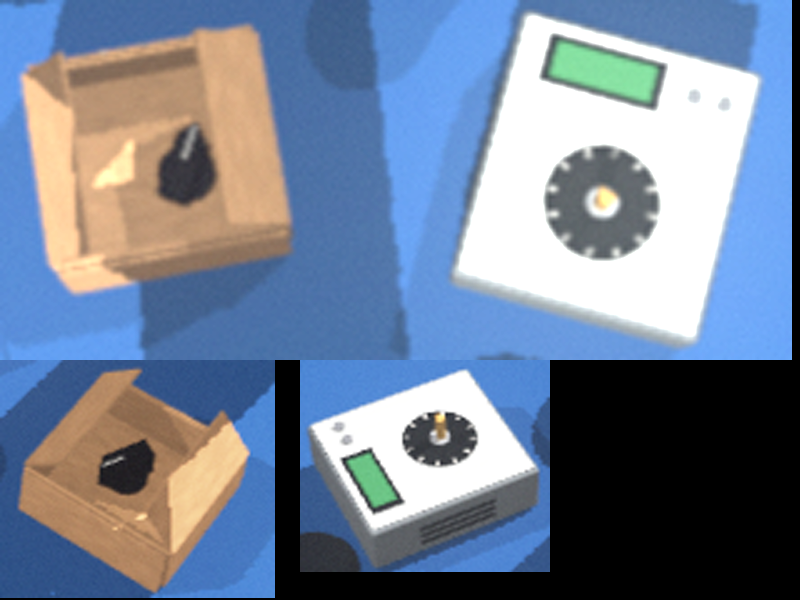

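Run:
```python
from h import *
f=lambda x,y:(205+x/3.6,220+y/3.6)
P={k:onz("top",f(*p),z) for k,p,z in [("A",(25,75),55),("B",(257,27),55),("C",(290,232),55),("D",(70,268),55),("knobtop",(187,165),39),("nose",(193,128),39),
 ("shaft",(605,197),90),("t1",(527,14),60),("t2",(760,78),60),("t3",(697,335),60),("t4",(455,275),60)]}
for k,v in P.items(): print(k,v.round(1))
d=lambda a,b:np.linalg.norm(P[a]-P[b]).round(1)
print(d("A","B"),d("B","C"),d("C","D"),d("D","A"),d("t1","t2"),d("t2","t3"))
print("carton",np.mean([P[k] for k in "ABCD"],0),"tester",np.mean([P["t%d"%i] for i in (1,2,3,4)],0))
g=lambda x,y:(225+(x-300)/2.5,160+(y-360)/2.5)
print("shaft tri",tri("top",f(605,197),"scene",g(441,415)))
c=imaging.get_calibration("wrist");print(c["K"])
print(imaging.get_calibration("wrist")["world_to_cam"])
s=arm.sense();R=cv2.Rodrigues(s["orientation"])[0];print(R)
T=np.array(c["world_to_cam"]);X=np.eye(4);X[:3,:3]=R;X[:3,3]=s["tool_pos"];print("tool->cam",(T@X).round(3))
```

```text
A [621.1 232.9  55. ]
B [656.6  84.5  55. ]
C [523.7  58.2  55. ]
D [497.3 196.   55. ]
knobtop [567.7 127.3  39. ]
nose [592.1 124.6  39. ]
shaft [ 545.3 -136.5   90. ]
t1 [668.3 -89.9  60. ]
t2 [ 629.6 -239.6   60. ]
t3 [ 464.8 -197.2   60. ]
t4 [498.5 -46.2  60. ]
152.6 135.5 140.2 129.1 154.6 170.2
carton [574.68318756 142.90156346  55.        ] tester [ 565.27610477 -143.21704064   60.        ]
shaft tri (array([ 544.80887998, -135.88438626,   89.93120048]), np.float64(1.5692173027971823))
[[340.18510561   0.         317.39329307]
 [  0.         340.18510561 239.63639312]
 [  0.           0.           1.        ]]
[[ 3.62918817e-01  9.31820443e-01 -7.70863976e-04 -5.49841012e+02]
 [-8.96240951e-01  3.48834912e-01 -2.73982412e-01  3.73922307e+01]
 [-2.55033508e-01  1.00124253e-01  9.61734394e-01 -3.77818944e+02]
 [ 0.00000000e+00  0.00000000e+00  0.00000000e+00  1.00000000e+00]]
[[ 3.64197793e-01  9.31321496e-01 -4.89358668e-04]
 [ 9.31321006e-01 -3.64198106e-01 -9.61152879e-04]
 [-1.07336584e-03 -1.05700249e-04 -9.99999418e-01]]
tool->cam [[ 1.0000e+00 -1.0000e-03 -0.0000e+00 -2.9000e-01]
 [-1.0000e-03 -9.6200e-01  2.7400e-01 -4.6538e+01]
 [-1.0000e-03 -2.7400e-01 -9.6200e-01 -8.5803e+01]
 [ 0.0000e+00  0.0000e+00  0.0000e+00  1.0000e+00]]
```

Emit:
step_arm([
  [1, [-0.45, 1, 0], 0],
  [1, [-0.45, 1, 0], 0],
  [1, [-0.45, 1, 0], 0],
  [1, [-0.45, 1, 0], 0],
  [1, [-0.45, 1, 0], 0],
])

```text
time: 0.6
tool_pos: [355.8, 352.9, 303.8]
orientation: [2.596, 1.768, -0.001]
contact_force: [-0.7, 0.6, 0.3]
gripper_width: 85.2
```

Emit:
step_arm([
  [-1, [-0.45, 1, 0], 0],
  [-1, [-0.45, 1, 0], 0],
  [-1, [-0.45, 1, 0], 0],
  [-1, [-0.45, 1, 0], 0],
  [-1, [-0.45, 1, 0], 0],
])

```text
time: 1.1
tool_pos: [509.4, 195.9, 303.6]
orientation: [2.597, 1.767, -0.0]
contact_force: [-0.4, 1.3, -0.4]
gripper_width: 12.4
```

Emit:
step_arm([
  [-1, [-0.15, 0.35, 0], -0.287],
  [-1, [-0.15, 0.35, 0], -0.287],
  [-1, [-0.15, 0.35, 0], -0.287],
  [-1, [-0.15, 0.35, 0], -0.287],
  [-1, [-0.15, 0.35, 0], -0.287],
  [-1, [-0.15, 0.35, 0], -0.287],
])

```text
time: 1.7
tool_pos: [561.4, 145.5, 303.7]
orientation: [-1.959, -2.456, 0.0]
contact_force: [-0.7, -0.7, -0.2]
gripper_width: 0.1
```

Run:
```python
from h import *
import pickle
s=arm.sense();c=imaging.get_calibration("wrist");im=imaging.capture("wrist");pickle.dump((s,c,im),open("w1.pkl","wb"))
print(s["time"],s["tool_pos"],cv2.Rodrigues(s["orientation"])[0].round(3).tolist(),s["gripper_width"])
cv2.imwrite("pics/w1.png",cv2.resize(np.clip(im[:,:,::-1]*1.4,0,255).astype(np.uint8),(800,600)))
```

```text
1.7 [561.39845432 145.51793707 303.70177905] [[-0.222, 0.975, -0.0], [0.975, 0.222, -0.0], [0.0, -0.0, -1.0]] 0.13453970827379963
```

View pics/w1.png

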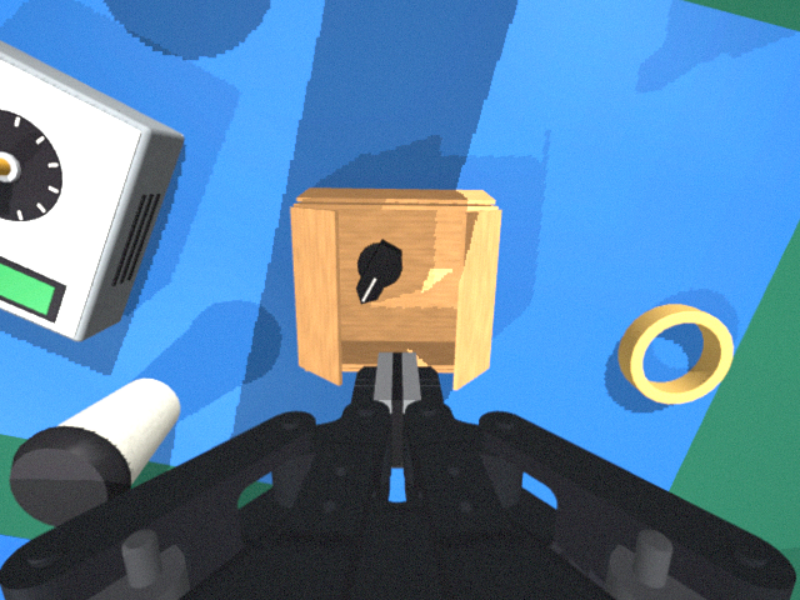

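Knob at about (380,265) with its nose at (362,302). The rim corners are (291,207), (500,207), (491,372) and (300,370), and the flap edges are near columns 340 and 460. The tool is already well aligned with the carton.

```bash
cat >> h.py <<'E'
import pickle
def world2tool(s,v): return cv2.Rodrigues(s["orientation"])[0].T@np.asarray(v)
E
python3 - <<'E'
from h import *
s,c,im=pickle.load(open("w1.pkl","rb"))
g=lambda p:(p[0]/1.25,p[1]/1.25)
Q={k:onz("wrist",g(p),z,c) for k,p,z in [("C",(291,207),55),("D",(500,207),55),("A",(491,372),55),("B",(300,370),55),("fl1",(466,206),90),("fl2",(456,388),90),("fr1",(338,209),90),("fr2",(342,385),90),("knob",(379,266),30),("n1",(362,302),39),("l2",(376,278),39)]}
for k,v in Q.items(): print(k,v.round(1), "tool",world2tool(s,v-s["tool_pos"]).round(1))
print(np.mean([Q[k] for k in "ABCD"],0))
print([np.linalg.norm(Q[a]-Q[b]).round(1) for a,b in ("AB","BC","CD","DA")])
# dark mask inside carton
hsv=cv2.cvtColor(im,cv2.COLOR_RGB2HSV)
m=((im.max(2)<50)).astype(np.uint8);m[:, :275]=0;m[:,370:]=0;m[:170]=0;m[255:]=0
n,l,st,ce=cv2.connectedComponentsWithStats(m);i=1+st[1:,4].argmax();print(st[i],ce[i])
E
```

```text
C [531.8  58.9  55. ] tool [-77.9 -48.  248.7]
D [497.6 208.2  55. ] tool [ 75.3 -48.2 248.7]
A [626.  239.1  55. ] tool [ 76.9  84.  248.7]
B [659.2  86.6  55. ] tool [-79.2  82.3 248.7]
fl1 [501.6 177.7  90. ] tool [ 44.7 -51.1 213.7]
fl2 [629.8 205.6  90. ] tool [ 43.4  80.1 213.7]
fr1 [522.1  96.8  90. ] tool [-38.8 -49.  213.7]
fr2 [646.1 123.3  90. ] tool [-40.5  77.8 213.7]
knob [565.5 131.2  30. ] tool [-14.9   0.9 273.7]
n1 [596. 124.  39.] tool [-28.7  29.1 264.7]
l2 [573.8 130.9  39. ] tool [-17.    8.9 264.7]
[578.64946318 148.20208957  55.        ]
[np.float64(156.1), np.float64(130.3), np.float64(153.1), np.float64(132.2)]
[ 286  192   35   50 1149] [302.43516101 214.26196693]
```

Emit:
step_arm([
  [-1, [0, 0.085, 0.5], 0],
  [-1, [0, 0.085, 0.775], 0],
  [-1, [0, 0.085, 0.775], 0],
  [-1, [0, 0.085, 0.775], 0],
  [-1, [0, 0.085, 0.775], 0],
])

```text
time: 2.25
tool_pos: [577.9, 149.4, 148.9]
orientation: [-1.955, -2.458, 0.002]
contact_force: [0.1, -0.7, 0.7]
gripper_width: -0.1
```

Emit:
step_arm([
  [-1, [0.08, 0, 0], 0],
  [-1, [0.15, 0, -0.01], 0],
  [-1, [0.22, 0, -0.025], 0],
  [-1, [0.29, 0, -0.04], 0],
  [-1, [0.35, 0, -0.05], 0],
  [-1, [0.41, 0, -0.05], 0],
  [-1, [0.44, 0, -0.05], 0],
  [-1, [0.44, 0, -0.05], 0],
])

```text
time: 3.05
tool_pos: [557.9, 235.8, 158.7]
orientation: [-1.953, -2.461, 0.0]
contact_force: [-0.0, 0.2, -0.7]
gripper_width: -0.1
```

Emit:
step_arm([
  [-1, [-0.2, 0, -0.05], 0],
  [-1, [-0.44, 0, 0.02], 0],
  [-1, [-0.44, 0, 0.05], 0],
  [-1, [-0.44, 0, 0.05], 0],
])

```text
time: 3.45
tool_pos: [577.9, 148.0, 147.9]
orientation: [-1.956, -2.457, 0.002]
contact_force: [0.3, 0.2, -0.9]
gripper_width: -0.1
```

Emit:
step_arm([
  [-1, [-0.08, 0, 0], 0],
  [-1, [-0.15, 0, -0.01], 0],
  [-1, [-0.22, 0, -0.025], 0],
  [-1, [-0.29, 0, -0.04], 0],
  [-1, [-0.35, 0, -0.05], 0],
  [-1, [-0.41, 0, -0.05], 0],
  [-1, [-0.45, 0, -0.05], 0],
  [-1, [-0.45, 0, -0.05], 0],
])

```text
time: 4.25
tool_pos: [598.6, 60.5, 158.7]
orientation: [-1.955, -2.459, 0.001]
contact_force: [0.3, -0.3, -0.3]
gripper_width: -0.0
```

Emit:
step_arm([
  [-1, [0.2, 0, -0.25], 0],
  [1, [0.4, 0, -0.5], 0],
  [1, [0.4, -0.2, -0.5], 0],
  [1, [0.4, -0.2, -0.5], 0],
  [1, [0.4, -0.2, -0.5], 0],
])

```text
time: 4.75
tool_pos: [541.1, 131.0, 259.4]
orientation: [1.952, 2.46, 0.001]
contact_force: [0.6, -1.0, 0.5]
gripper_width: 58.4
```

Run:
```python
from h import *
s=arm.sense();c=imaging.get_calibration("wrist");im=imaging.capture("wrist");pickle.dump((s,c,im),open("w2.pkl","wb"))
print(s["time"],s["tool_pos"],s["gripper_width"])
cv2.imwrite("pics/w2.png",cv2.resize(np.clip(im[:,:,::-1]*1.4,0,255).astype(np.uint8),(800,600)))
```

```text
4.75 [541.08135974 131.00976828 259.41500605] 58.41276004534663
```

View pics/w2.png

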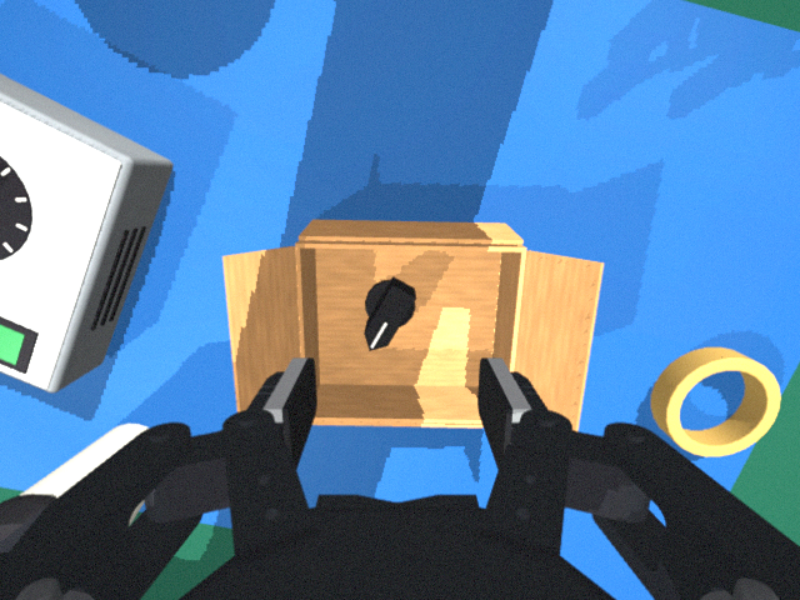

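Both flaps are folded well outward. The knob's bar tail is at about (406,284), its nose tip at (370,350), and the white line runs (388,322)–(373,348).

Run:
```python
from h import *
s,c,im=pickle.load(open("w2.pkl","rb"))
g=lambda p:(p[0]/1.25,p[1]/1.25)
Q={k:onz("wrist",g(p),z,c) for k,p,z in [("tailL",(396,279),39),("tailR",(416,291),39),("nose",(370,350),39),("l1",(388,322),39),("l2",(373,348),39)]}
for k,v in Q.items(): print(k,v.round(1), "tool",world2tool(s,v-s["tool_pos"]).round(1))
t=(Q["tailL"]+Q["tailR"])/2;d=Q["nose"]-t;print("len",np.linalg.norm(d),np.linalg.norm(Q["tailL"]-Q["tailR"]))
ax=t+d*22/52;yaw=np.arctan2(d[1],d[0]);w=np.arctan2(*(Q["tailR"]-Q["tailL"])[1::-1])
l=Q["l2"]-Q["l1"];print("axis",ax,"yaw",np.degrees([yaw,w,np.arctan2(l[1],l[0])]),"tool",world2tool(s,ax-s["tool_pos"]))
cv2.imwrite("pics/z2.png",crop(np.clip(im*1.6,0,255).astype(np.uint8),275,205,345,295,6.5))
```

```text
tailL [540.9 130.   39. ] tool [ -0.9  -0.6 220.4]
tailR [546.2 145.7  39. ] tool [ 13.2   8.1 220.4]
nose [597.4 123.6  39. ] tool [-20.   52.9 220.5]
l1 [573.2 131.7  39. ] tool [ -6.6  31.2 220.4]
l2 [595.3 125.4  39. ] tool [-17.7  51.3 220.5]
len 55.69314656449945 16.569028118479103
axis [566.33179915 131.84408621  39.        ] yaw [-14.81017211  71.59227873 -15.67313586] tool [ -4.88995404  24.54377404 220.44216287]
```

View pics/z2.png

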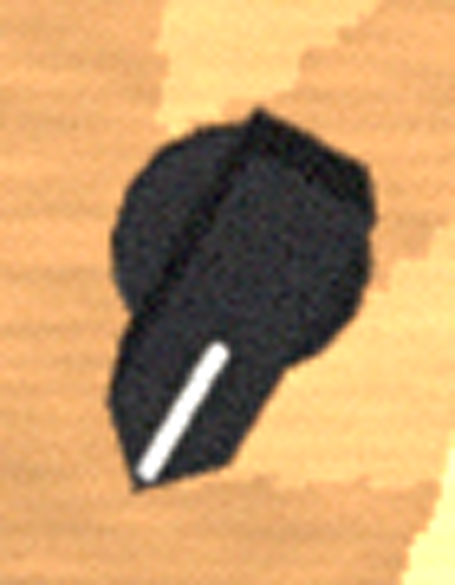

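Run:
```python
from h import *
s,c,im=pickle.load(open("w2.pkl","rb"))
g=lambda p:(275+p[0]/6.5-.4,205+p[1]/6.5-.4)
Q={k:onz("wrist",g(p),z,c) for k,p,z in [("tailL",(250,148),39),("tailR",(362,203),39),("nose",(136,488),39),("l1",(222,345),39),("l2",(148,474),39)]}
t=(Q["tailL"]+Q["tailR"])/2;d=Q["nose"]-t;print("len",np.linalg.norm(d),np.linalg.norm(Q["tailL"]-Q["tailR"]))
l=Q["l2"]-Q["l1"];print("yaw",[np.degrees(np.arctan2(v[1],v[0])) for v in (d,l)])
ax=Q["nose"]-30*l/np.linalg.norm(l); print(ax, t+d*22/52, world2tool(s,ax-s["tool_pos"]), world2tool(s,t+d*22/52-s["tool_pos"]),np.linalg.norm(l))
```

```text
len 51.4505061730849 17.049575143386708
yaw [np.float64(-14.423308055859893), np.float64(-15.593226302806151)]
[568.28710059 131.20130991  39.        ] [568.43549771 130.53068456  39.        ] [ -5.96057934  26.30164841 220.44423036] [ -6.64738053  26.29363658 220.44434736] 21.914426639719778
```

Emit:
step_arm([
  [0.06, [-0.03, 0.13, 0], 0.234],
  [0.06, [-0.03, 0.13, 0.1], 0.234],
  [0.06, [-0.03, 0.13, 0.3], 0.234],
  [0.06, [-0.03, 0.13, 0.5], 0.234],
  [0.06, [-0.03, 0.13, 0.65], 0.234],
  [0.06, [-0.03, 0.13, 0.75], 0.234],
  [0.06, [-0.03, 0.13, 0.83], 0.234],
  [0.06, [-0.03, 0.13, 0.865], 0.234],
])

```text
time: 5.6
tool_pos: [567.8, 130.1, 83.7]
orientation: [-2.492, -1.911, 0.004]
contact_force: [0.1, -0.4, 0.6]
gripper_width: 45.0
```

Emit:
step_arm([
  [-1, [0, 0, 0], 0],
  [-1, [0, 0, 0], 0],
  [-1, [0, 0, 0], 0],
  [-1, [0, 0, 0], 0],
  [-1, [0, 0, 0], 0],
  [-1, [0, 0, 0], 0],
  [-1, [0, 0, 0], 0],
], squeeze=50)

```text
time: 6.3
tool_pos: [568.3, 130.6, 86.5]
orientation: [2.492, 1.912, 0.001]
contact_force: [-1.3, -0.3, 5.5]
gripper_width: 19.0
```

Emit:
step_arm([
  [-1, [0, 0, -0.05], 0],
  [-1, [0, 0, -0.2], 0],
  [-1, [0, 0, -0.4], 0],
  [-1, [0, 0, -0.6], 0],
  [-1, [0, 0, -0.75], 0],
  [-1, [0, 0, -0.75], 0],
  [-1, [0, 0, -0.75], 0],
])

```text
time: 7.0
tool_pos: [567.9, 130.6, 236.4]
orientation: [2.492, 1.912, 0.001]
contact_force: [0.4, -0.1, -1.1]
gripper_width: 19.4
```

Emit:
step_arm([
  [-1, [-0.66, 0.288, 0], 0],
  [-1, [-0.66, 0.288, 0], 0],
  [-1, [-0.66, 0.288, 0], 0],
  [-1, [-0.66, 0.288, 0], 0],
])

```text
time: 7.4
tool_pos: [589.4, -16.3, 234.4]
orientation: [-2.496, -1.907, 0.003]
contact_force: [-0.1, 1.2, -1.5]
gripper_width: 19.0
```

Emit:
step_arm([
  [-1, [-0.66, 0.288, 0], 0],
  [-1, [-0.66, 0.288, 0], 0],
  [-1, [-0.66, 0.288, 0.1], 0],
  [-1, [-0.66, 0.288, 0.23], 0],
  [-1, [-0.66, 0.288, 0.23], 0],
  [-1, [-0.66, 0.288, 0.23], 0],
])

```text
time: 8.0
tool_pos: [610.7, -153.3, 189.3]
orientation: [-2.49, -1.912, 0.002]
contact_force: [0.2, 0.4, -0.6]
gripper_width: 19.2
```

Run:
```python
from h import *
s=arm.sense();c=imaging.get_calibration("wrist");im=imaging.capture("wrist");pickle.dump((s,c,im),open("w3.pkl","wb"))
print(s["time"],s["tool_pos"],s["gripper_width"])
uv=proj("wrist",[545,-136,90],c)[0];print(uv)
u,v=uv.astype(int)
a=cv2.resize(im[:,:,::-1],(400,300))
b=crop(im,max(u-30,0),max(v-35,0),u+35,v+35,6)
W=np.zeros((600,800,3),np.uint8);W[:300,:400]=a;W[:b.shape[0],400:400+b.shape[1]]=b[:,:400]
cv2.imwrite("pics/w3.png",W)
```

```text
8.0 [ 610.67945747 -153.30633165  189.25836791] 19.151154237904976
[316.66263805 143.88589986]
```

View pics/w3.png

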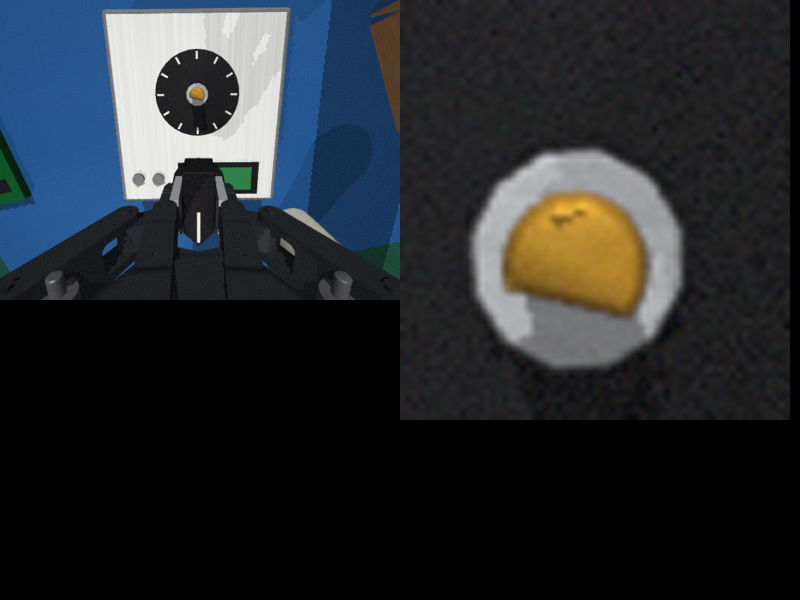

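The brass D is at about (316,144), with its flat edge on the lower side tilted ~12°. The held knob's nose is near full-image (396,485), in line with tool y. Next I fit both.

```bash
cat > fit.py <<'E'
from h import *
from scipy.optimize import least_squares
s,c,im=pickle.load(open("w3.pkl","rb"))
hsv=cv2.cvtColor(im,cv2.COLOR_RGB2HSV)
m=cv2.inRange(hsv,(10,110,70),(30,255,255));m[:125]=0;m[165:]=0;m[:,:295]=0;m[:,340:]=0
cn=max(cv2.findContours(m,cv2.RETR_EXTERNAL,cv2.CHAIN_APPROX_NONE)[0],key=cv2.contourArea)[:,0]
W=np.array([onz("wrist",p.astype(float),90,c)[:2] for p in cn])
# signed D outline: max(r-6, n.p-3)=0
def f(q):
    d=W-q[:2];return np.maximum(np.hypot(*d.T)-q[3],d@[np.cos(q[2]),np.sin(q[2])]-q[3]/2)
for a0 in (-.2,-.6,.2):
    r=least_squares(f,[545,-136,a0,6],loss="soft_l1",f_scale=.3);print(r.x[:2],np.degrees(r.x[2]),r.x[3],r.cost)
print("tool",world2tool(s,np.r_[r.x[:2],90]-s["tool_pos"]))
# white line of knob
wl=(hsv[:,:,1]<60)&(im.min(2)>140);wl[:335]=0;wl[395:]=0;wl[:,:300]=0;wl[:,335:]=0
ys,xs=np.nonzero(wl);print(len(xs),xs.min(),xs.max(),ys.min(),ys.max())
zt=s["tool_pos"][2]-86.5+39
for y in (ys.min(),ys.max()):
    print(world2tool(s,onz("wrist",(xs[abs(ys-y)<2].mean(),y),zt,c)-s["tool_pos"]).round(2))
R=cv2.Rodrigues(s["orientation"])[0];print("tool y deg",np.degrees(np.arctan2(R[1,1],R[0,1])))
cv2.imwrite("pics/z3.png",crop(np.clip(im*2.5,0,255).astype(np.uint8),260,235,375,405,3.5))
E
python3 fit.py
```

```text
[ 548.3061727 -137.8213266] -29.487765359465325 5.438559577634353 0.5120931325470509
[ 548.30617267 -137.82132664] -29.487764908105774 5.438559577793236 0.5120931325470119
[ 546.5992707  -136.76908497] 141.80487482646615 5.5538285215195415 6.7209680556324365
tool [ -0.60037209 -65.9390708   99.41656281]
269 315 320 340 387
[ 0.2   5.96 47.49]
[3.000e-02 2.766e+01 4.743e+01]
tool y deg -14.964232630425643
```

View pics/z3.png

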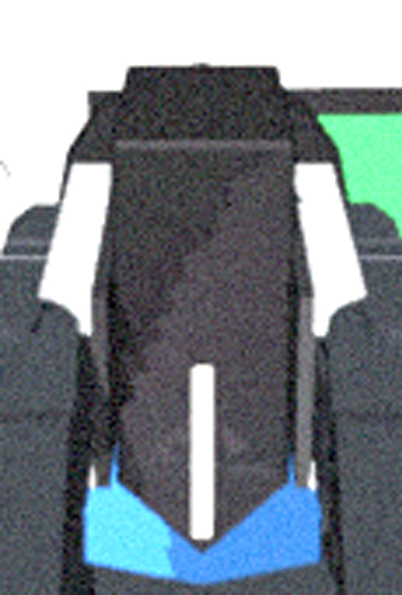

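Emit:
step_arm([
  [-1, [-0.068, -0.08, 0], 0.121],
  [-1, [-0.068, -0.08, 0.035], 0.121],
  [-1, [-0.068, -0.08, 0.035], 0.121],
  [-1, [-0.068, -0.08, 0.035], 0.121],
  [-1, [-0.068, -0.08, 0.035], 0.121],
])

```text
time: 8.55
tool_pos: [592.5, -162.8, 183.7]
orientation: [2.711, 1.586, 0.001]
contact_force: [-0.4, 0.3, -0.0]
gripper_width: 19.4
```

```bash
cat > look.py <<'E'
from h import *
from scipy.optimize import least_squares
s=arm.sense();c=imaging.get_calibration("wrist");im=imaging.capture("wrist");pickle.dump((s,c,im),open("w4.pkl","wb"))
print(s["time"],s["tool_pos"],s["gripper_width"])
hsv=cv2.cvtColor(im,cv2.COLOR_RGB2HSV)
u,v=proj("wrist",[548.3,-137.8,90],c)[0].astype(int);print("expected px",u,v)
m=cv2.inRange(hsv,(10,100,50),(30,255,255));k=np.zeros_like(m);k[v-25:v+25,u-25:u+25]=1;m*=k
cn=max(cv2.findContours(m,cv2.RETR_EXTERNAL,cv2.CHAIN_APPROX_NONE)[0],key=cv2.contourArea)[:,0]
W=np.array([onz("wrist",p.astype(float),90,c)[:2] for p in cn])
def f(q):
    d=W-q[:2];return np.maximum(np.hypot(*d.T)-q[3],d@[np.cos(q[2]),np.sin(q[2])]-q[3]+3)
r=least_squares(f,[548,-138,-.5,6],loss="soft_l1",f_scale=.3);print(r.x[:2],np.degrees(r.x[2]),r.x[3],r.cost)
print("shaft tool",world2tool(s,np.r_[r.x[:2],90]-s["tool_pos"]))
wl=(hsv[:,:,1]<60)&(im.min(2)>100);wl[:335]=0;wl[395:]=0;wl[:,:305]=0;wl[:,330:]=0
ys,xs=np.nonzero(wl);zt=s["tool_pos"][2]-86.5+39
if len(ys): 
  for y in (ys.min(),ys.max()):print("line",y,world2tool(s,onz("wrist",(xs[abs(ys-y)<2].mean(),y),zt,c)-s["tool_pos"]).round(2))
R=cv2.Rodrigues(s["orientation"])[0];print("tool y deg",np.degrees(np.arctan2(R[1,1],R[0,1])))
for row in (252,253,254,275.9): print(row,[world2tool(s,onz("wrist",(317,row),z,c)-s["tool_pos"]).round(1)[1] for z in (zt,zt-28,zt-36)])
cv2.imwrite("pics/z4.png",crop(np.clip(im*2.,0,255).astype(np.uint8),240,120,400,270,5)[:600])
E
python3 look.py
```

```text
8.55 [ 592.54162085 -162.7837124   183.72293717] 19.358889430574386
expected px 316 180
[ 547.85606251 -137.52804929] -29.15182048696531 5.90992547096852 3.370295964284241
shaft tool [  0.10245236 -51.43694363  93.66358379]
line 340 [ 0.54  5.9  47.51]
line 387 [ 0.45 27.65 47.53]
tool y deg -29.33591481887435
252 [np.float64(-30.3), np.float64(-21.2), np.float64(-18.6)]
253 [np.float64(-29.9), np.float64(-20.7), np.float64(-18.1)]
254 [np.float64(-29.5), np.float64(-20.2), np.float64(-17.6)]
275.9 [np.float64(-21.0), np.float64(-9.7), np.float64(-6.4)]
```

View pics/z4.png

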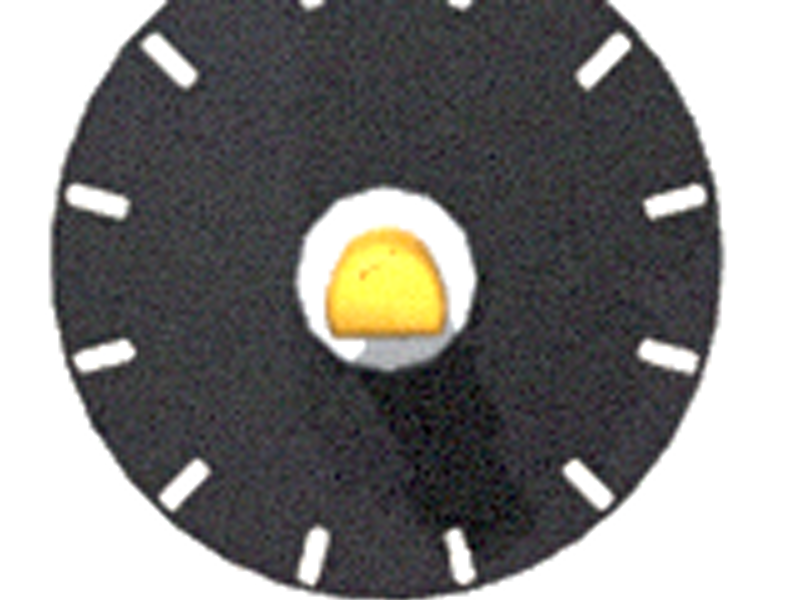

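Run:
```python
from h import *
s,c,im=pickle.load(open("w4.pkl","rb"))
g=im[:,:, :].mean(2)
print("tail",[(r,int(g[r,308:326].mean())) for r in range(246,284)])
print("nose",[(r,int(g[r,316:320].mean())) for r in range(382,402)])
print("flat",[(r,int(im[r,312:323,0].mean()),int(im[r,312:323,2].mean())) for r in range(162,192)])
zt=s["tool_pos"][2]-86.5+39
for r in (386.5,392,393,394,395): print(r,world2tool(s,onz("wrist",(317.4,r),zt,c)-s["tool_pos"])[1])
for r in (185,186,187,188): print(r,world2tool(s,onz("wrist",(317.4,r),90,c)-s["tool_pos"])[1])
```

```text
tail [(246, 228), (247, 228), (248, 228), (249, 228), (250, 229), (251, 231), (252, 181), (253, 80), (254, 24), (255, 16), (256, 19), (257, 19), (258, 21), (259, 19), (260, 20), (261, 20), (262, 20), (263, 19), (264, 18), (265, 21), (266, 21), (267, 20), (268, 19), (269, 20), (270, 19), (271, 20), (272, 19), (273, 18), (274, 20), (275, 30), (276, 34), (277, 32), (278, 31), (279, 32), (280, 32), (281, 31), (282, 31), (283, 33)]
nose [(382, 164), (383, 164), (384, 164), (385, 164), (386, 166), (387, 145), (388, 87), (389, 33), (390, 26), (391, 42), (392, 65), (393, 88), (394, 93), (395, 95), (396, 95), (397, 95), (398, 93), (399, 95), (400, 93), (401, 75)]
flat [(162, 149, 153), (163, 151, 156), (164, 149, 154), (165, 146, 118), (166, 142, 64), (167, 139, 37), (168, 140, 34), (169, 153, 40), (170, 168, 41), (171, 201, 52), (172, 203, 53), (173, 188, 49), (174, 177, 45), (175, 175, 44), (176, 177, 45), (177, 174, 45), (178, 171, 42), (179, 171, 42), (180, 169, 46), (181, 162, 40), (182, 155, 41), (183, 147, 38), (184, 140, 36), (185, 123, 29), (186, 93, 26), (187, 77, 56), (188, 92, 93), (189, 94, 98), (190, 89, 91), (191, 88, 90)]
386.5 27.413241355459604
392 30.08163483602547
393 30.569729412509034
394 31.058731981561905
395 31.548644880186647
185 -48.87892330591032
186 -48.40387488834612
187 -47.92805085765354
188 -47.45144951147899
```

Emit:
step_arm([
  [-1, [0, -0.15, 0], 0],
  [-1, [0, -0.258, 0], 0],
  [-1, [0, -0.258, 0], 0],
  [-1, [0, -0.258, 0.03], 0],
  [-1, [0, -0.258, 0.045], 0],
  [-1, [0, -0.258, 0.055], 0],
  [-1, [0, -0.258, 0.06], 0],
  [-1, [0, -0.258, 0.06], 0],
], squeeze=70)

```text
time: 9.4
tool_pos: [547.3, -138.0, 170.6]
orientation: [-2.714, -1.582, 0.0]
contact_force: [-0.1, 0.4, -0.5]
gripper_width: 18.6
```

Emit:
step_arm([
  [-1, [0, 0, 0.01], 0],
  [-1, [0, 0, 0.02], 0],
  [-1, [0, 0, 0.03], 0],
  [-1, [0, 0, 0.03], 0],
  [-1, [0, 0, 0.03], 0],
])

```text
time: 9.9
tool_pos: [547.2, -137.9, 164.9]
orientation: [2.714, 1.582, 0.0]
contact_force: [0.9, 0.3, -0.7]
gripper_width: 18.5
```

Emit:
step_arm([
  [-1, [0, 0, 0.015], 0],
  [-1, [0, 0, 0.03], 0],
  [-1, [0, 0, 0.045], 0],
  [-1, [0, 0, 0.055], 0],
  [-1, [0, 0, 0.055], 0],
  [-1, [0, 0, 0.055], 0],
])

```text
time: 10.5
tool_pos: [547.2, -137.9, 154.1]
orientation: [2.714, 1.582, 0.0]
contact_force: [-0.9, -0.1, 3.6]
gripper_width: 19.0
```

Emit:
step_arm([
  [-1, [0, 0, 0.01], 0],
  [-1, [0, 0, 0.02], 0],
  [-1, [0, 0, 0.03], 0],
  [-1, [0, 0, 0.03], 0],
  [-1, [0, 0, 0.03], 0],
])

```text
time: 11.0
tool_pos: [547.5, -137.9, 149.1]
orientation: [2.713, 1.582, 0.001]
contact_force: [-5.3, 1.3, 17.5]
gripper_width: 18.5
```

Emit:
step_arm([
  [-1, [0, 0, 0.005], 0],
  [-1, [0, 0, 0.008], 0],
  [-1, [0, 0, 0.008], 0],
  [-1, [0, 0, 0.008], 0],
])

```text
time: 11.4
tool_pos: [547.7, -138.0, 148.8]
orientation: [2.713, 1.582, 0.002]
contact_force: [-9.2, 3.1, 32.5]
gripper_width: 18.6
```

The push has reached a hard stop at about 149 mm, as predicted. I'll ease off a little and check.

Emit:
step_arm([
  [-1, [0, 0, -0.005], 0],
  [-1, [0, 0, -0.005], 0],
  [-1, [0, 0, -0.005], 0],
  [-1, [0, 0, -0.005], 0],
])

```text
time: 11.8
tool_pos: [547.5, -137.9, 149.0]
orientation: [2.713, 1.582, 0.001]
contact_force: [-7.0, 1.7, 23.6]
gripper_width: 19.0
```

Run:
```python
from h import *
a=imaging.capture("scene");b=imaging.capture("wrist");t=imaging.capture("top")
s=arm.sense();print(s["time"],s["tool_pos"],s["contact_force"],s["ft_torque"],s["gripper_width"])
W=np.zeros((600,800,3),np.uint8)
W[:300,:400]=cv2.resize(b[:,:,::-1],(400,300));W[300:,:400]=cv2.resize(a[150:330,200:440,::-1],(400,300))
W[:300,400:]=crop(np.clip(b*2.,0,255).astype(np.uint8),250,230,390,335,2.858)[:300,:400];W[300:,400:]=cv2.resize(t[140:335,190:450,::-1],(400,300))
cv2.imwrite("pics/end.png",W)
```

```text
11.95 [ 547.48542746 -137.9387214   148.98058386] [-5.9178573   2.07747552 23.26600505] [0.30897785 1.08184005 0.03388113] 18.75125226586538
```

View pics/end.png

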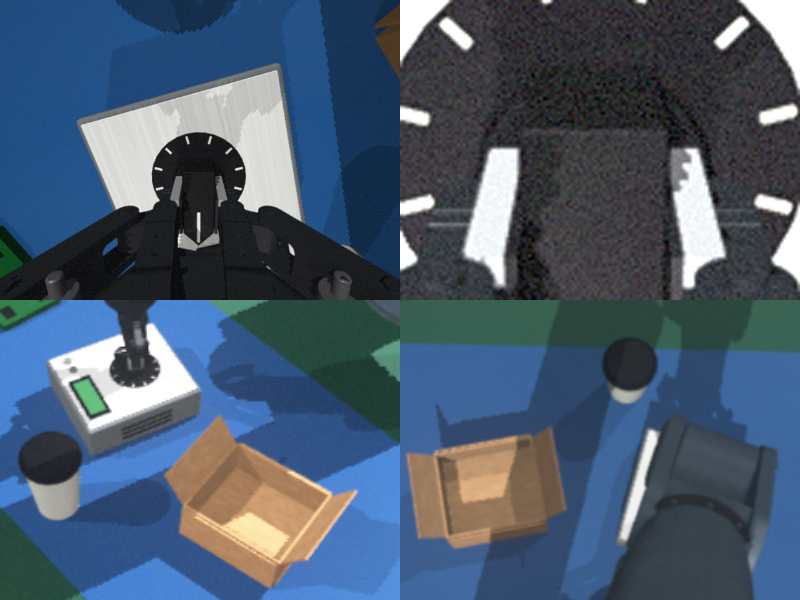

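```bash
python3 -c "
from rig import arm
print(arm.job_done()); s=arm.sense(); print(s['time'],s['tool_pos'],s['contact_force'])"
```

```text
the job is handed in; nothing more can be done
None
the job is handed in; nothing more can be done
```

I folded both flaps outward past upright and lifted the knob out of the carton. I then turned the knob to match the shaft's flat (yaw about -29°), pushed it fully on, and pressed it down to the shaft's stop. The job was handed in at about 12 s with the gripper still holding the knob down; no verdict was reported.

- **Fit and press:** The knob slid on without resistance. The spring force began as the bore reached its bottom, and a hard stop came at a tool height of 149 mm, against 149.5 mm predicted for 6 mm of press. The downward push at the end was about 23 N with a 70 N grip setting, and the knob had not shifted in the jaws.
- **Scene:** The last pictures show both flaps wide open, the cup where it stood, and part of the boards in frame. The tape roll was outside the frame, and I did not measure any of the three for displacement. The arm did not go near the tape or the boards.
- **Disagreements:**
  - The knob's offset along its length varied by about 1 mm depending on which edge I measured, so I used a middle value.
  - About 6 N of sideways force remained at the stop, so the knob may sit slightly off the shaft's axis or lean a little.
  - The top camera placed the shaft about 3 mm from where the wrist camera did; I used the wrist value.

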